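# Seat a tube coupon against the length stop of a welding jig

## Robot

A 7-joint arm with a two-finger parallel gripper is mounted at the origin on the work surface. World frame = base frame: x ahead of the robot, y to its left, z up, the work surface at z = 0. Lengths are in mm, angles in rad, forces in N, time in s.
With the tool pointing down it reaches from about 400 to 900 mm from the base axis. Payload 5.6 kg.
Tool frame: the origin (TCP) lies midway between the tips of the shut fingers; the grasp point (between the pads) lies 19 mm behind it; x points along the fingers, y is the direction in which the jaws open and shut, and the axes are right-handed (so a half turn about x gives the same grasp; the last joint's range is limited). The gripper opens to 92 mm and grips with 3 to 60 N. Pads are 20 mm wide; open, the fingers measure 128 mm over their backs; the gripper's body (75 mm by 189 mm) begins 69 mm behind the grasp point.
Start: joints at [-0.043, 0.468, -0.012, 1.603, 0.006, 1.071, -0.056], TCP at [650.007, -0.044, 214.592] pointing down, gripper open.
Joint ranges: [-2.53, 2.53], [-0.31, 2.02], [-1.57, 1.55], [0.28, 2.44], [-1.29, 4.43], [0.15, 1.84], [-2.92, 2.92]. Speed limits (rad/s): [2.57, 2.57, 3.14, 3.14, 3.14, 3.14, 3.14].

## Interface

Orientations are given as a rotation vector (axis times angle).
In Python, from cell import robot, grip, kin, viewer gives the robot as it stands. Calls block until the motion is done:
- robot.movep(position, orientation): joint-space move of the TCP to a pose.
- robot.servo_line(position, feed=150, rotation=None): straight line of the TCP; rotation=None keeps the orientation; feed is the mean speed in mm/s.
- robot.goto_joints(angles): joint-space move.
- grip(opening, newtons=None): opening from 0.0 (shut) to 1.0 (fully open); newtons is the grip in N (None keeps the last); returns when the fingers have stopped.
- robot.hold(seconds).
- kin.ik(position, orientation): joint angles nearest the present ones, or None.
- robot.observe(): the state.
- viewer.read_camera(name): name is "scene" or "side" or "wrist"; returns the picture (400x640x3 uint8, red, green, blue); there is no depth.
- viewer.camera_info(name): a dict with "camera_matrix" (3x3 intrinsics, pixels), "R" (3x3) and "t" (3): a world point X has camera coordinates R X + t. Camera axes: x right, y down, z forward; pixel columns grow to the right and rows downward; lengths in mm; the calibration is good to about 2 mm. A picture is of the moment at which its call begins: read the wrist's pose just before it. camera_info takes no time and is no camera call; for the wrist camera it gives the pose at the moment of the call.
A pose or a line that the arm cannot do raises robot.IKError and nothing moves.
- robot.job_done(): hands the job in, once; it reports no verdict.
Trained networks look in the newest picture that a camera, given by its name, has taken for a name from the list of things; names that differ only in an ending like _2 or _b are one class to them, and where a whole thing is asked for, a point or a joint stands for the part that bears it (a point fixed in the world has none). Each returns a list of dicts, best first, with "confidence" (0 to 1); they miss things now and then, are a little off and sometimes report something else, mostly with a low value. They report only what shows in the picture. A call takes as long as a camera call. They do not tell look-alikes from the thing itself.
- viewer.silhouettes(name, camera): "mask" (400x640 bool, what is visible of it).
- viewer.pinpoint(name, camera): "at" ([x, y, z] in mm, in the coordinates of the camera as it stood for that picture, good to about 4 mm: a listed point, or the origin of a listed thing).
The state is a dict: "t": time; "joints": joint angles; "joint_velocities": joint speeds; "joint_torque": joint torques, N m; "tcp_pos": TCP position; "tcp_rot": TCP orientation; "contact_force": force on the tool from outside, world axes, zero at the start; "wrist_torque": the same for the moment, N m; "grip_width": opening from 0.0 (shut) to 1.0 (fully open).
Only numpy, scipy, OpenCV 4.12 (cv2) and the standard library are available. Lean on these libraries where they do the work, as an engineer would, in place of code of your own. Each camera call takes 0.05 s, during which the arm holds its last target.

## Task

Take the long tube coupon from the wooden rack, lay it in the V-groove of the welding jig at the open end, and slide it gently under the sprung hold-down until its end is fully home against the rubber-tipped stop rod. Seat it there with a brief light press so that it stays touching the rod, without shoving the rod, which is clamped only finger-tight; then let go and leave everything else where it is.

Things in the scene. Friction and masses are not known exactly. Their poses are not given: they have to be found in the camera images.
- coupon: the long tube coupon: heavy-wall aluminium tube, 42 mm diameter, 16 mm bore, 150 mm long, 0.38 to 0.6 kg, both ends bevelled 3 mm and alike. Origin at its middle, on its axis; its x axis runs along the tube, ends at x = -75 and +75 mm. Starts lying in one of the rack's two saddles, its axis 36.7 mm above the bench
- short_coupon: a 90 mm offcut of the same tube in the rack's other saddle; origin at its middle, on its axis. Leave alone
- jig: the welding jig, fixed: dark steel base plate 360 x 110 x 10 mm with a 90 degree V-groove of steel angle along its whole length. Origin under the plate's middle, at bench height; x along the groove from the open end (x = -180 mm) towards the stop, z up. The V's bottom is at z = 14 mm, its upper edges at z = 33 mm, y = -19 and +19 mm
- groove (a point): the middle of the jig's groove, on the axis of a seated 42 mm tube (43.7 mm above the bench; the tube's top is then at 64.7 mm); axes as the jig's. Lay the tube with its leading end at x = 25 mm or less, where nothing stands over the groove, then push. Drag in the bare groove is 1 to 5 N, different each time
- bridge (a point): middle of the underside of the bridge that carries the hold-down: at x = 45 mm, z = 84 mm in the jig's frame. Its crossbar is 18 mm long along the groove, 88 mm wide, up to z = 98 mm; its posts fill y = 34 to 44 mm either side, from the base plate up; the hold-down's black knob stands up to z = 125 mm
- plunger: the sprung hold-down in the bridge: vertical plunger, ball nose of 11 mm radius; origin at the nose's lowest point, 2.5 mm below the top of a seated tube. It rides up on the tube as the bevelled end is pushed in: the push rises by 3 to 12 N while the leading end is at jig x = 33 to 50 mm, then settles to a steady drag of 4 to 14 N in all. It presses with about 5 N
- stop: the stop's steel saddle, 34 x 70 mm, fixed over the groove at jig x = 128 mm; origin on its face towards the open end, on a seated tube's axis; axes as the jig's. Out of it sticks the stop rod, 15 mm thick, with a flat 32 mm hard-rubber tip (gives about 1 mm at 15 N). Its tip stands 8 to 38 mm out from this face towards the tube, different each time: find it by feel
- rack: the wooden coupon rack, fixed: 130 x 240 x 8 mm board with two battens (16 mm wide, at x = -28 and +28 mm) whose V saddles hold two tubes along the rack's x, at y = -55 and +55 mm. The saddle ridges rise to z = 25 mm. Origin under the board's middle. Which saddle holds the long tube differs each time; jig and rack may change sides
- magnet: red triangular welding magnet, legs 75 mm, 16 mm thick, lying on the bench; origin under it. Leave alone
- wire_brush: hand brush, 220 mm long, lying on the bench; origin under it. Leave alone
- thumb_screw (a point): top of the thumb screw on the stop's saddle, 46 mm above the tube's axis, jig x = 145 mm. It holds the stop rod only finger-tight: more than 20 N on the stop counts as shoving it; some 5 to 12 N over the drag of the sliding tube seats the tube well, which then stays bearing on the rubber tip by its own friction
Things that resemble listed ones, but are neither listed nor needed, are in the scene too. Leave any green or purple look-alike of the coupon alone.

How it is judged (in metres and radians):
On the way, in this order (a step that is already met when the one before it is completed fails the run):
1. the long coupon lies seated in the V-groove, short of the hold-down (x of coupon in the frame of jig between -0.16 and -0.04 m and y of coupon in the frame of jig between -0.003 and 0.003 m and z of coupon in the frame of jig below 0.0467 m and angle between the x axis of coupon and the x axis of jig, either way round below 0.05 rad), for 0.2 s.
2. the coupon is pressed lightly home against the stop: more than 3 N between them for 0.3 s (contact force between coupon and stop above 3 N), for 0.3 s.
At the end, for the whole second after the job is handed in: The long coupon lies in the V-groove (axis within 3 mm sideways, 2.5 mm in height and 0.03 rad of the groove), under the hold-down, its end still bearing on the stop rod's tip (more than 0.3 N), at rest and released (contact force between coupon and stop above 0.3 N and x of coupon in the frame of jig above 0.008 m and y of coupon in the frame of jig between -0.003 and 0.003 m and z of coupon in the frame of jig below 0.0462 m and angle between the x axis of coupon and the x axis of jig, either way round below 0.03 rad and linear speed of coupon below 0.01 m/s); the robot touches nothing.
It fails at once if the stop is shoved: more than 20 N on it (contact force between anything else and stop above 20 N).
It fails at once if the short coupon is disturbed (more than 15 mm) (distance of short_coupon from where it was at the start of the episode above 0.015 m).
It fails at once if the magnet or the wire brush is disturbed (more than 15 mm) (distance of any of magnet, wire_brush from where it was at the start of the episode above 0.015 m).
It also fails if it takes over 72 s, if anything falls off the work surface, if the arm or the gripper's body presses on something with over 40 N, if the wrist force passes 120 N, or if a joint passes its speed limit or range.

## Working session

There is one attempt and no reset: what is moved stays moved. The work goes in short steps, each a Python script; the robot and the scene stay as the last script left them, time stands still between calls to the robot, and variables do not carry over. Pictures are saved under pics/ and viewed, and the job is handed in when it is done.

```bash
ls; mkdir -p pics; cat > h.py <<'E'
import numpy as np, cv2
from cell import robot, grip, kin, viewer
def save(name, img): cv2.imwrite('pics/'+name, cv2.cvtColor(img, cv2.COLOR_RGB2BGR))
def towld(cam, p):
    c=viewer.camera_info(cam); R=np.array(c['R']); t=np.array(c['t']); return R.T@(np.array(p)-t)
def ray(cam,u,v,z):
    c=viewer.camera_info(cam); R=np.array(c['R']); t=np.array(c['t']); K=np.array(c['camera_matrix'])
    d=R.T@np.linalg.solve(K,[u,v,1.]); o=-R.T@t; return o+d*(z-o[2])/d[2]
def proj(cam,X):
    c=viewer.camera_info(cam); R=np.array(c['R']); t=np.array(c['t']); K=np.array(c['camera_matrix'])
    p=K@(R@np.array(X,float)+t); return p[:2]/p[2]
E
python3 - <<'E'
from h import *
for c in ['scene','side','wrist']:
    save(c+'0.png',viewer.read_camera(c))
    for n in ['coupon','short_coupon','jig','groove','bridge','stop','rack','thumb_screw','magnet','wire_brush']:
        if c=='wrist' and n in('magnet','wire_brush'): continue
        for d in viewer.pinpoint(n,c)[:3]:
            w=towld(c,d['at']); print(c,n,round(d['confidence'],2),w.round(0),proj(c,w).round(0))
print(robot.observe())
E
```

```text
pics
scene coupon 0.93 [763. 321.  22.] [431. 230.]
scene coupon 0.77 [580. 261.  35.] [382. 186.]
scene coupon 0.56 [594. 442.  22.] [437. 178.]
scene short_coupon 0.17 [581. 261.  38.] [383. 185.]
scene jig 0.71 [ 618. -234.   -2.] [219. 248.]
scene groove 0.82 [ 614. -231.   42.] [216. 237.]
scene bridge 0.63 [ 663. -220.   82.] [220. 242.]
scene stop 0.98 [ 738. -201.   42.] [236. 274.]
scene rack 0.81 [569. 207.  -0.] [363. 196.]
scene thumb_screw 0.65 [ 755. -190.   90.] [238. 268.]
scene magnet 0.62 [777.   6.   1.] [323. 271.]
scene wire_brush 0.58 [421.   8.  -2.] [287. 179.]
side coupon 0.98 [590. 438.  21.] [246. 319.]
side coupon 0.76 [763. 320.  24.] [221. 250.]
side coupon 0.57 [586. 259.  38.] [289. 259.]
side short_coupon 0.78 [581. 151.  36.] [312. 232.]
side short_coupon 0.61 [ 739. -201.   44.] [325. 141.]
side jig 0.89 [ 614. -233.    3.] [361. 157.]
side groove 0.77 [ 618. -234.   44.] [361. 147.]
side bridge 0.59 [ 665. -225.   82.] [348. 135.]
side stop 0.65 [ 742. -203.   46.] [325. 140.]
side rack 0.89 [567. 207.   2.] [306. 255.]
side thumb_screw 0.66 [ 759.
[... 519 characters left out ...]

{'t': 1.55, 'joints': array([-0.04300478,  0.46750841, -0.01156218,  1.60268031,  0.00600797,
        1.0713482 , -0.0563197 ]), 'joint_velocities': array([ 0.00042487,  0.00014017,  0.00069241, -0.00054365,  0.00162243,
        0.00037841, -0.00025925]), 'joint_torque': array([-9.16422287e-04, -5.20403802e+01, -1.28051068e-02, -2.44050443e+01,
       -5.65742562e-02,  1.14364320e-02,  4.00146450e-05]), 'tcp_pos': array([ 6.50035323e+02, -6.47136506e-02,  2.14595056e+02]), 'tcp_rot': array([ 1.20928627,  1.20903258, -1.2092441 ]), 'contact_force': array([-0.46756872,  0.09448047, -0.53316592]), 'wrist_torque': array([ 0.04455016, -0.01077149, -0.0116319 ]), 'grip_width': 0.9993636967498957}
```

View pics/scene0.png

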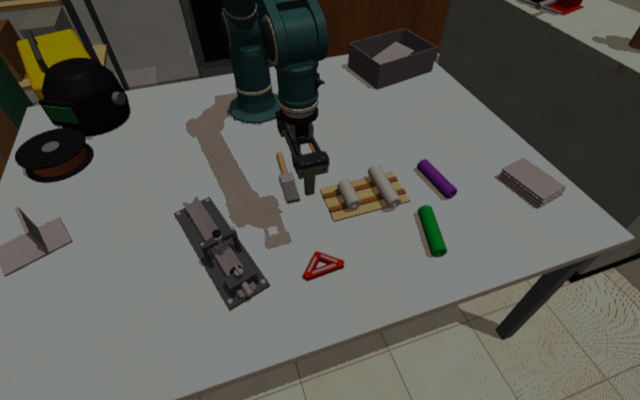

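View pics/side0.png

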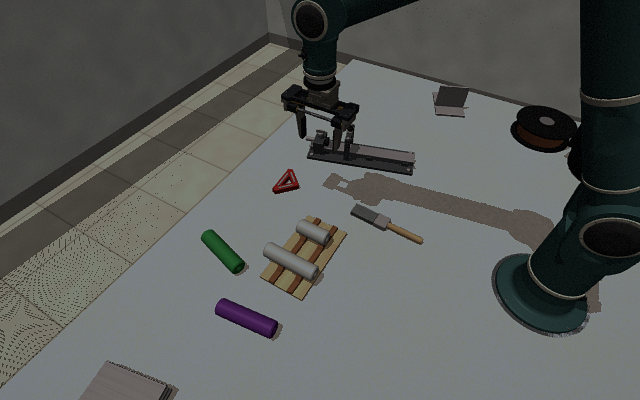

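View pics/wrist0.png

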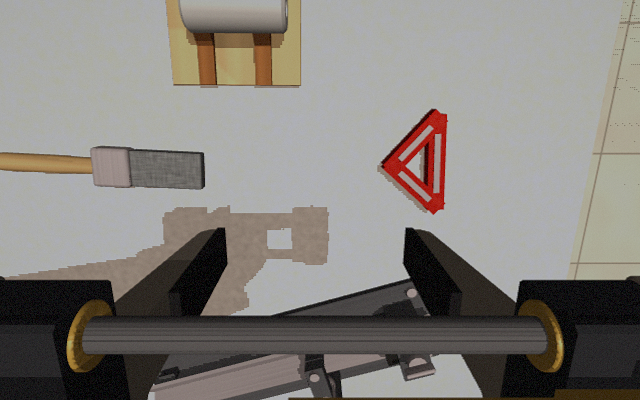

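The rack holds two grey tubes, the longer one at scene (382,186) and the shorter at (348,194). The green tube at (432,230) and purple tube at (437,178) lie on the bench and are look-alikes. The rack tube at (382,186), at about (581,260,37), fits "long, aluminium, axis 36.7 mm". I'll confirm it from the wrist camera.

```bash
python3 - <<'E'
from h import *
from scipy.spatial.transform import Rotation as Ro
R0=Ro.from_rotvec([1.2092,1.2092,-1.2092])
print(R0.as_matrix().round(2))
c=viewer.camera_info('wrist');print((-np.array(c['R']).T@np.array(c['t'])).round(0), np.array(c['camera_matrix']).round(0).tolist())
for s in (1,-1):
    R=Ro.from_euler('z',s*np.pi/2)*R0
    for p in [(581,260,200),(580,-240,150),(470,-270,50)]: print(s,kin.ik(p,R.as_rotvec()))
im=viewer.read_camera('scene'); save('crop1.png',cv2.resize(im[140:270,310:470],None,fx=4,fy=4,interpolation=cv2.INTER_CUBIC))
R=Ro.from_euler('z',-np.pi/2)*R0
robot.movep([540,235,260],R.as_rotvec())
print(robot.observe()['t'],robot.observe()['contact_force'])
c=viewer.camera_info('wrist');print((-np.array(c['R']).T@np.array(c['t'])).round(0))
save('wrist1.png',viewer.read_camera('wrist'))
for n in ['coupon','short_coupon','rack']:
    for d in viewer.pinpoint(n,'wrist')[:3]:
        w=towld('wrist',d['at']); print(n,round(d['confidence'],2),w.round(1),proj('wrist',w).round(0))
for n in ['coupon','short_coupon']:
  for d in viewer.silhouettes(n,'wrist')[:3]:
    m=d['mask'].astype(np.uint8); print(n,d['confidence'],cv2.minAreaRect(cv2.findNonZero(m)))
E
```

```text
[[-0.  1. -0.]
 [ 0. -0. -1.]
 [-1. -0. -0.]]
[649.  73. 384.] [[354.0, 0.0, 315.0], [0.0, 354.0, 195.0], [0.0, 0.0, 1.0]]
1 [-0.18304505  0.49822783 -0.39846445  1.63093857  0.21468058  1.05591176
  0.9265809 ]
1 [ 0.54263533  0.52019735 -0.27510344  1.70092164  0.1675493   0.94355873
  1.77429343]
1 [ 0.66016476  0.53740859 -0.25100079  1.96715813  0.20848299  0.66150161
  1.84874986]
-1 [-0.64738101  0.46012199  0.23536581  1.66521197 -0.12104759  1.03053255
 -1.94403934]
-1 [ 0.07371185  0.51108125  0.3583791   1.73516175 -0.2150322   0.93404142
 -1.05218293]
-1 [ 0.20032828  0.53212081  0.3264958   1.99835435 -0.27134906  0.65241948
 -0.86898414]
3.275 [-0.36361327 -0.30933921 -1.41232288]
[613. 234. 430.]
coupon 0.63 [580.5 256.4  37.1] [294. 129.]
coupon 0.59 [588.7 433.4  17.4] [140. 120.]
short_coupon 0.67 [577.1 147.2  34.6] [393. 132.]
rack 0.64 [5.656e+02 2.062e+02 4.000e-01] [338. 139.]
coupon 0.8 ((133.06002807617188, 114.78221130371094), (145.25491333007812, 41.8516845703125), 76.79891204833984)
coupon 0.65 ((217.5, 14.5), (29.0, 43.0), 90.0)
short_coupon 0.78 ((390.0876770019531, 130.90457153320312), (41.13410186767578, 86.65714263916016), 1.3971812725067139)
```

View pics/wrist1.png

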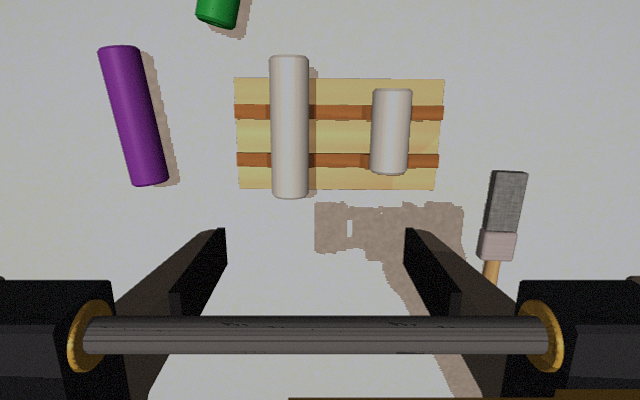

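View pics/crop1.png

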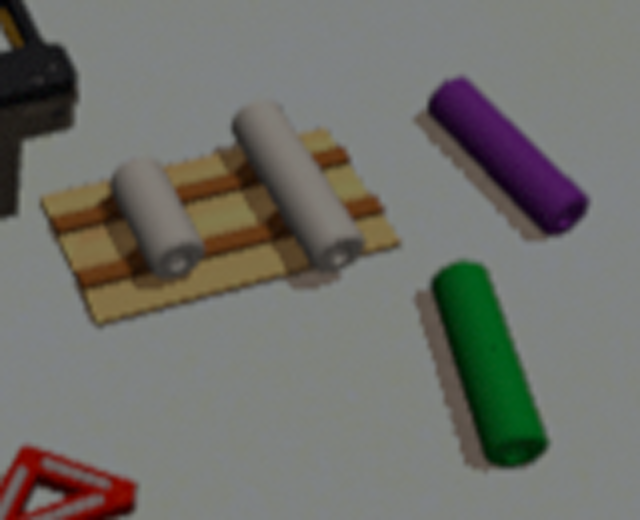

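The wrist view confirms the long grey tube at (290,127), with ends at rows 55 and 198. The short one is at (391,131). Next I measure yaw and centre, then pick.

```bash
python3 - <<'E'
from h import *
for p in [(234,78),(444,80),(435,190),(239,188)]: print(ray('wrist',*p,8).round(1))
print('ends top at z 52', [ray('wrist',*p,50).round(1) for p in [(290,56),(290,197)]])
print('axis', [ray('wrist',*p,36.7).round(1) for p in [(290,58),(290,127),(290,195)]])
im=viewer.read_camera('wrist'); save('crop2.png',cv2.resize(im[40:210,220:460],None,fx=3,fy=3,interpolation=cv2.INTER_CUBIC))
E
```

```text
[635.1 325.3   8. ]
[633.   87.2   8. ]
[504.1  86.    8. ]
[506.7 326.8   8. ]
ends top at z 52 [array([653.9, 258.7,  50. ]), array([506.9, 261.4,  50. ])]
axis [array([653.4, 259.6,  36.7]), array([582.6, 260.9,  36.7]), array([505.6, 262.3,  36.7])]
```

View pics/crop2.png

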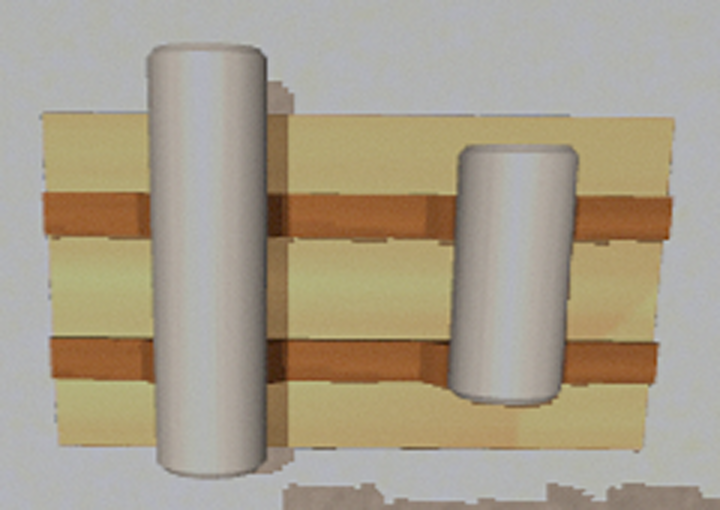

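```bash
cat >> h.py <<'E'
from scipy.spatial.transform import Rotation as Ro
R0=Ro.from_rotvec(np.array([1,1,-1])/np.sqrt(3)*2*np.pi/3)
def ori(yaw): return (Ro.from_euler('z',yaw-np.pi/2)*R0).as_rotvec()
def st(): 
    o=robot.observe(); print('t %.2f'%o['t'],o['tcp_pos'].round(1),'F',o['contact_force'].round(2),'M',o['wrist_torque'].round(2),'g %.3f'%o['grip_width']); return o
E
python3 - <<'E'
from h import *
robot.movep([575,-242,300],ori(0.25)); st()
save('wrist2.png',viewer.read_camera('wrist'))
for n in ['groove','jig','bridge','plunger','stop','thumb_screw']:
    for d in viewer.pinpoint(n,'wrist')[:2]:
        w=towld('wrist',d['at']); print(n,round(d['confidence'],2),w.round(1),proj('wrist',w).round(0))
E
```

```text
t 5.38 [ 575.5 -240.5  299.7] F [ 0.09 -0.06 -0.14] M [0.06 0.03 0.  ] g 0.999
groove 0.89 [ 611.6 -239.    42.7] [321. 131.]
jig 0.7 [ 6.118e+02 -2.365e+02 -1.000e-01] [318. 127.]
bridge 0.62 [ 662.2 -225.7   82.8] [321.  83.]
plunger 0.58 [ 660.6 -220.7   61.6] [316.  84.]
stop 0.75 [ 741.3 -200.2   46.4] [316.   4.]
```

View pics/wrist2.png

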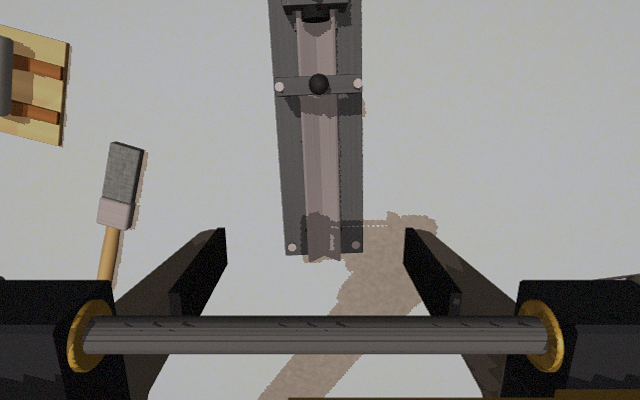

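```bash
python3 - <<'E'
import cv2
im=cv2.imread('pics/wrist2.png')
cv2.imwrite('pics/crop3.png',cv2.resize(im[90:270,260:380],None,fx=4.5,fy=3.2,interpolation=cv2.INTER_CUBIC))
cv2.imwrite('pics/crop4.png',cv2.resize(im[0:110,260:380],None,fx=5,fy=5,interpolation=cv2.INTER_CUBIC))
E
```

```text
(no output)
```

View pics/crop3.png

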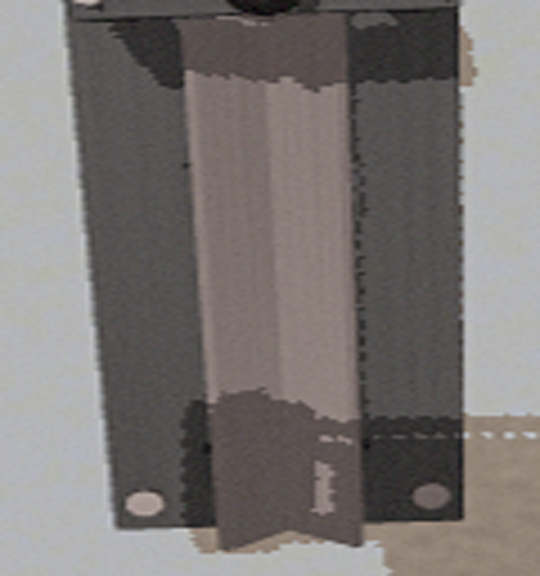

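View pics/crop4.png

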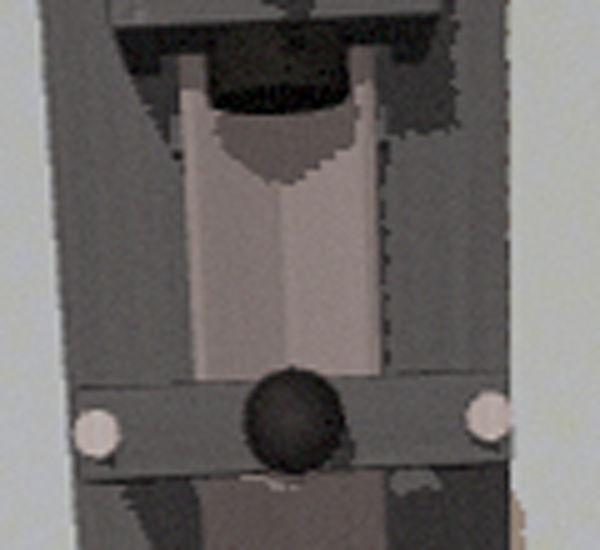

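```bash
python3 - <<'E'
from h import *
st()
P=lambda u,v,z:(print((u,v,z),ray('wrist',u,v,z).round(1)),ray('wrist',u,v,z))[1]
a=P(308.4,261.9,33);b=P(340.4,260.3,33);m=(a+b)/2
c=P(286,254.7,10);d=P(362.7,252.5,10);n=(c+d)/2
e=P(299,75,33);f=P(335.6,75,33);k=(e+f)/2
g=P(279.4,86.6,99);h=P(357.6,83,99);q=(g+h)/2
print(m,n,k,q,np.linalg.norm(a-b),np.linalg.norm(c-d),np.linalg.norm(e-f),np.linalg.norm(g-h))
for X,Y in((m,k),(n,k),(m,q),(n,q)): 
    print('yaw',np.arctan2(*(Y-X)[[1,0]]))
print('perp',np.arctan2(*(d-c)[[1,0]])+np.pi/2,np.arctan2(*(h-g)[[1,0]])+np.pi/2)
V=P(324.4,255.6,14)
# valley
for u,v in [(260+268/4.5,90+85/3.2),(260+283/4.5,90+390/3.2),(260+280/5,230/5),(260+292/5,365/5)]: P(u,v,14)
E
```

```text
t 5.72 [ 575.1 -241.6  300. ] F [ 0.36 -0.14  0.6 ] M [-0.    0.09 -0.02] g 1.003
(308.4, 261.9, 33) [ 437.5 -268.5   33. ]
(340.4, 260.3, 33) [ 450.5 -309.7   33. ]
(286, 254.7, 10) [ 429.5 -237.6   10. ]
(362.7, 252.5, 10) [ 459.6 -341.4   10. ]
(299, 75, 33) [ 666.6 -199.5   33. ]
(335.6, 75, 33) [ 677.2 -241.1   33. ]
(279.4, 86.6, 99) [ 647.8 -186.8   99. ]
(357.6, 83, 99) [ 670.5 -261.8   99. ]
[ 444.00477528 -289.09685736   33.        ] [ 444.53597702 -289.47903145   10.        ] [ 671.91015468 -220.29838447   33.        ] [ 659.14841547 -224.30485609   99.        ] 43.13466757065321 108.08795139453709 42.85526235628845 78.33523629345127
yaw 0.29317422508827273
yaw 0.2953595677257786
yaw 0.29251787303629434
yaw 0.2948323709780309
perp 0.2822224253251222 0.2951818610885939
(324.4, 255.6, 14) [ 443.4 -289.8   14. ]
(319.55555555555554, 116.5625, 14) [ 625.7 -235.3   14. ]
(322.8888888888889, 211.875, 14) [ 505.  -271.4   14. ]
(316.0, 46.0, 14) [ 704.6 -210.4   14. ]
(318.4, 73.0, 14) [ 675.6 -220.9   14. ]
```

```bash
python3 - <<'E'
from h import *
y=-0.013
robot.movep([580,260.7,150],ori(y)); robot.servo_line([580,260.7,60],feed=150); robot.servo_line([580,260.7,27.2],feed=60); st()
grip(0.35,40); st(); robot.hold(0.2)
robot.servo_line([580,260.7,50],feed=60); st()
robot.servo_line([580,260.7,200],feed=200); robot.hold(0.2); st()
save('scene2.png',viewer.read_camera('scene'));save('wrist3.png',viewer.read_camera('wrist'))
E
```

```text
t 9.07 [580.1 260.6  27.1] F [-0.49  0.63  0.63] M [ 0.07  0.1  -0.03] g 1.000
t 9.89 [579.9 262.3  27.4] F [ 0.1   4.84 -0.68] M [1.11 0.03 0.01] g 0.446
t 10.62 [580.  260.3  50.2] F [-0.73  0.24 -5.07] M [0.04 0.09 0.05] g 0.447
t 11.72 [579.3 260.3 198.4] F [ 0.42 -0.54 -4.05] M [ 0.07  0.11 -0.02] g 0.446
```

View pics/scene2.png

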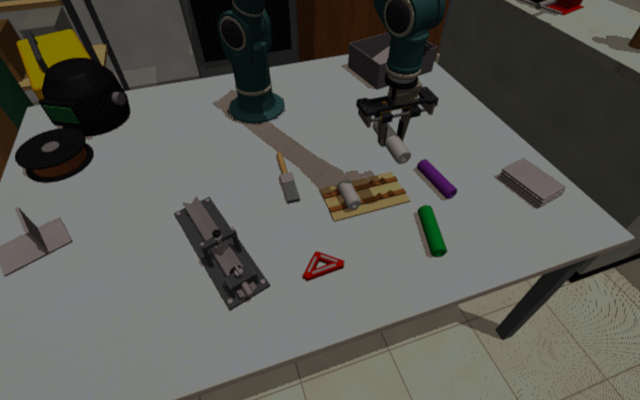

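View pics/wrist3.png

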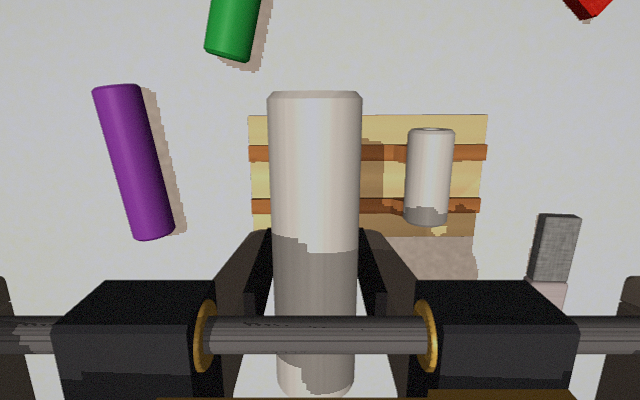

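The tube is held level at its middle: the wrist view shows its leading end at row 93, and the weight reads about 4.5 N. Next I place it with its centre at jig x = -62.

```bash
cat >> h.py <<'E'
YAW=0.293; O=np.array([616.5,-237.3,0]); EX=np.array([np.cos(YAW),np.sin(YAW),0]); EY=np.array([-np.sin(YAW),np.cos(YAW),0])
def J(x,y,z): return O+EX*x+EY*y+np.array([0,0,z])
def toJ(p): d=np.array(p)-O; return np.array([d@EX,d@EY,d[2]])
E
python3 - <<'E'
from h import *
robot.movep(J(-62,0,140),ori(YAW)); robot.servo_line(J(-62,0,60),feed=120); robot.hold(0.15)
b=st()['contact_force']
robot.servo_line(J(-62,0,39),feed=50)
for z in np.arange(38,31.9,-0.5):
    robot.servo_line(J(-62,0,z),feed=25); f=robot.observe()['contact_force']-b
    print(z,f.round(1))
    if f[2]>4: break
o=st(); print(toJ(o['tcp_pos']).round(1))
save('wrist4.png',viewer.read_camera('wrist'))
E
```

```text
t 14.68 [ 557.9 -255.5   61.1] F [ 0.61  0.54 -3.73] M [ 0.15  0.08 -0.  ] g 0.451
38.0 [-0.7 -0.5 -0.6]
37.5 [-1.2 -1.5 -0.1]
37.0 [-0.6 -0.5 -0.1]
36.5 [-0.4 -0.5 -1.3]
36.0 [0.2 0.3 0.2]
35.5 [-2.1  2.4  3.4]
35.0 [-3.2  4.1  6.1]
t 16.99 [ 557.2 -254.3   35.3] F [-2.55  4.65  2.41] M [ 1.09  0.6  -0.01] g 0.445
[-61.7   0.9  35.3]
```

View pics/wrist4.png

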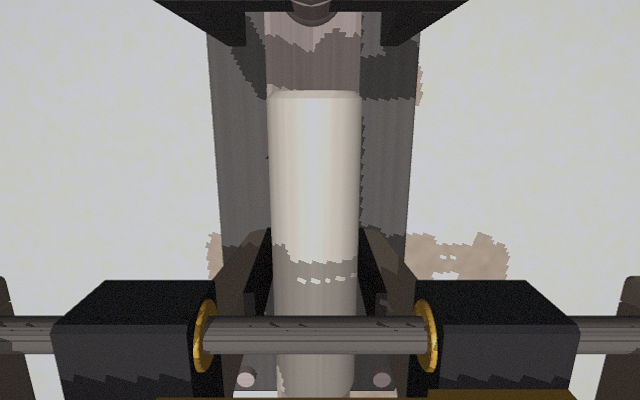

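```bash
python3 - <<'E'
from h import *
robot.servo_line(J(-62,1.6,35),feed=25); st()
robot.servo_line(J(-62,1.6,34.3),feed=25); o=st();print(toJ(o['tcp_pos']).round(1))
grip(0.75,20); robot.hold(0.1); o=st()
robot.servo_line(J(-62,1.6,110),feed=150)
robot.movep(J(-110,1.6,150),ori(YAW)); 
o=st();save('wrist5.png',viewer.read_camera('wrist'));save('side5.png',viewer.read_camera('side'))
for d in viewer.pinpoint('coupon','wrist')[:2]: 
  w=towld('wrist',d['at']); print(d['confidence'],w.round(1),toJ(w).round(1))
E
```

```text
t 17.29 [ 556.7 -253.9   34.9] F [-0.47  1.35 -3.19] M [ 0.42  0.19 -0.01] g 0.449
t 17.54 [ 556.7 -253.5   34.4] F [-1.3   2.46  0.35] M [ 0.78  0.37 -0.13] g 0.451
[-61.9   1.8  34.4]
t 18.22 [ 556.7 -253.7   34.3] F [0.01 0.63 0.94] M [0.06 0.06 0.01] g 0.749
t 19.23 [ 510.  -267.9  149.8] F [ 1.06  0.61 -0.33] M [ 0.04  0.06 -0.03] g 0.748
0.86 [ 558.2 -256.    40.8] [-61.2  -1.   40.8]
```

View pics/wrist5.png

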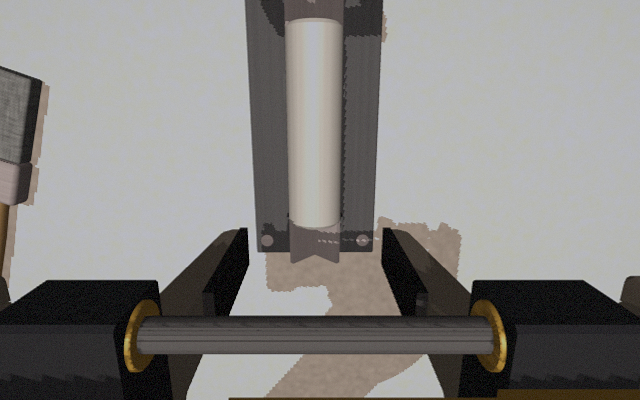

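View pics/side5.png

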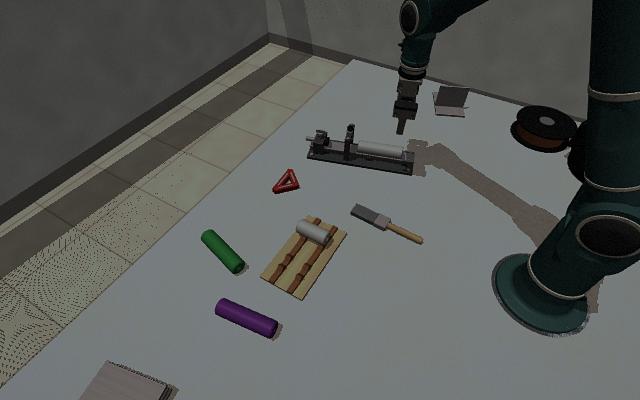

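Seated: the tube lies in the groove, its leading end at (315,20) and its tail at (315,226), centre near x = -61. Now I shut the fingers and go behind the tail to push.

```bash
python3 - <<'E'
from h import *
grip(0.0,20)
robot.movep(J(-166,0.8,110),ori(YAW)); robot.servo_line(J(-166,0.8,39),feed=120); robot.hold(0.2)
F=[]
for i in range(4): F.append(robot.observe()['contact_force']); robot.hold(0.05)
b=np.mean(F,0); np.save('bias.npy',b); st()
x=-166
while x<-118:
    x+=3
    robot.servo_line(J(x,0.8,39),feed=40); o=robot.observe(); f=o['contact_force']-b
    print('%.2f'%o['t'],x,toJ(o['tcp_pos']).round(1),'push %.1f'%(-f@EX),f.round(1))
    if -f@EX>1.5 : break
E
```

```text
t 21.97 [ 457.6 -284.5   39.3] F [ 0.15 -0.75 -0.22] M [ 0.05  0.06 -0.  ] g 0.009
22.22 -163 [-162.6    0.8   39. ] push -0.4 [ 0.5 -0.1  0.1]
22.47 -160 [-159.7    0.9   38.9] push -0.4 [0.4 0.2 0.5]
22.72 -157 [-156.8    0.8   39. ] push -0.4 [0.1 1.2 0.7]
22.97 -154 [-153.7    0.8   39. ] push 0.5 [-0.5  0.2  1. ]
23.22 -151 [-150.8    0.8   39. ] push -1.6 [1.6 0.2 0.6]
23.47 -148 [-147.7    0.8   39. ] push -0.6 [ 0.7 -0.2 -0.7]
23.72 -145 [-144.8    0.8   39. ] push 0.4 [-0.5  0.2  0.4]
23.97 -142 [-141.7    0.8   39. ] push 0.7 [-0.5 -0.5  0.3]
24.22 -139 [-138.6    0.8   39. ] push -0.2 [ 0.3 -0.3  0.1]
24.47 -136 [-135.5    0.8   39. ] push -0.7 [ 0.7 -0.1 -0.6]
24.72 -133 [-132.5    0.8   39. ] push -0.7 [ 0.7  0.2 -0.7]
24.97 -130 [-129.5    0.8   39. ] push -0.4 [ 0.5 -0.5  0.8]
25.22 -127 [-126.5    0.8   39. ] push -0.8 [0.7 0.7 0.2]
25.47 -124 [-123.6    0.8   39. ] push -0.2 [ 0.4 -0.7  0.7]
25.72 -121 [-120.6    0.8   39. ] push -0.9 [0.9 0.3 1.1]
25.97 -118 [-117.6    0.8   39. ] push 0.5 [-0.5  0.  -0.6]
```

```bash
python3 - <<'E'
from h import *
st()
save('wrist6.png',viewer.read_camera('wrist'));im=viewer.read_camera('side'); save('side6.png',cv2.resize(im[60:200,280:460],None,fx=4,fy=4,interpolation=cv2.INTER_CUBIC))
E
```

```text
t 25.97 [ 503.7 -270.5   39. ] F [-0.82  0.   -0.85] M [0.03 0.1  0.01] g 0.003
```

View pics/wrist6.png

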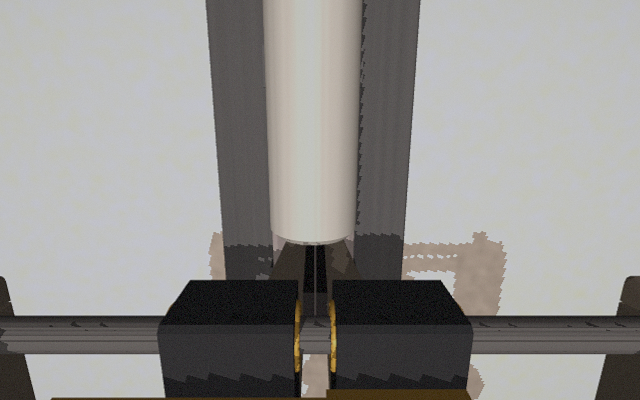

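View pics/side6.png

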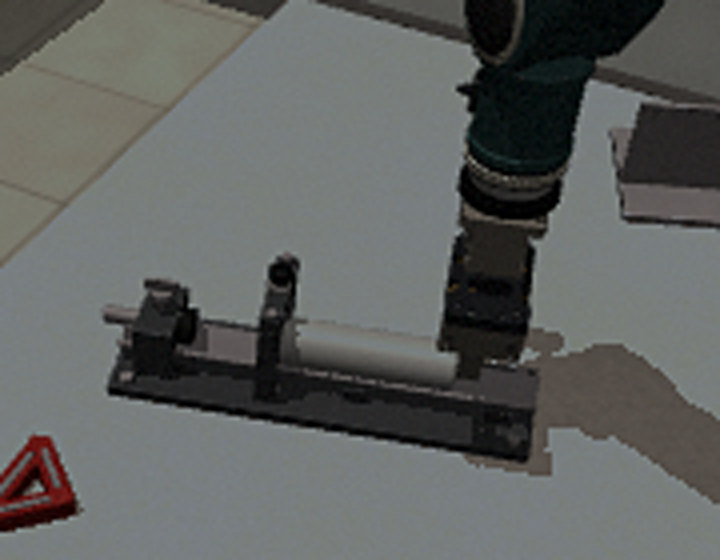

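The picture shows the closed fingers touching the tube's tail at (315,240) and the leading end nearing the bridge. Bare-groove drag is only about 1 N, hidden in the noise. Now I push on under the hold-down, tracking the force.

```bash
python3 - <<'E'
from h import *
print('tail', toJ(ray('wrist',315,243,55)).round(1), toJ(ray('wrist',315,240,62)).round(1))
b=np.load('bias.npy'); x=-118
while x<-80:
    x+=2
    robot.servo_line(J(x,0.8,39),feed=30); o=robot.observe(); f=o['contact_force']-b; p=-f@EX
    print('%.2f'%o['t'],x,toJ(o['tcp_pos']).round(1),'push %.1f'%p,f.round(1))
    if p>20 : break
E
```

```text
tail [-110.6    0.3   55. ] [-106.2    0.3   62. ]
26.32 -116 [-116.5    0.8   39. ] push 1.9 [-1.7 -0.8  1.7]
26.57 -114 [-115.5    0.8   38.8] push 5.4 [-5.3 -1.   2.5]
26.82 -112 [-113.1    0.7   38.8] push 4.5 [-4.3 -1.4  1.3]
27.07 -110 [-110.1    0.8   38.8] push 2.9 [-2.7 -0.8 -0.7]
27.32 -108 [-107.7    0.9   38.9] push 2.6 [-2.2 -1.8 -0.5]
27.57 -106 [-105.5    0.9   39. ] push 0.7 [-0.7 -0.2 -0.7]
27.82 -104 [-103.5    0.9   39. ] push 2.1 [-2.1 -0.4 -1.6]
28.07 -102 [-101.6    0.8   39. ] push 2.7 [-2.6 -0.5 -1. ]
28.32 -100 [-99.6   0.9  39. ] push 2.7 [-2.4 -1.3 -1. ]
28.57 -98 [-97.6   0.8  39. ] push 1.9 [-1.7 -1.2 -0.7]
28.82 -96 [-95.6   0.8  39. ] push 1.9 [-1.7 -1.2 -0.4]
29.07 -94 [-93.6   0.8  39. ] push 2.7 [-2.6 -0.8 -0.9]
29.32 -92 [-91.6   0.8  39. ] push 2.0 [-1.8 -0.9 -0.7]
29.57 -90 [-89.7   0.8  39. ] push 2.0 [-1.9 -0.9 -1.2]
29.82 -88 [-87.6   0.8  39. ] push 1.3 [-1.4  0.1 -1.4]
30.07 -86 [-85.6   0.8  39. ] push 2.8 [-2.7 -0.7 -1.1]
30.32 -84 [-83.6   0.8  39. ] push 2.5 [-2.4 -0.8 -1.3]
30.57 -82 [-81.6   0.8  39. ] push 2.3 [-2.3 -0.4 -1.1]
30.82 -80 [-79.6   0.8  39. ] push 2.4 [-2.3 -0.8 -1.3]
```

The hold-down bump showed at TCP x ≈ -115 (peak 5.4 N) and drag has settled at about 2.3 N. The leading end should be near x = 80. Next I creep forward to find the rod tip.

```bash
python3 - <<'E'
from h import *
b=np.load('bias.npy'); x=-80
def rd():
    F=[]
    for i in range(3): robot.hold(0.03); F.append(robot.observe()['contact_force'])
    return -(np.mean(F,0)-b)@EX
fine=False
while x<-36:
    x+=0.5 if fine else 1
    robot.servo_line(J(x,0.8,39),feed=20); o=robot.observe(); p=-(o['contact_force']-b)@EX
    if p>4.5: fine=True; p=rd()
    print('%.2f'%o['t'],x,toJ(o['tcp_pos']).round(1),'push %.1f'%p)
    if p>10: break
for i in range(8):
    robot.hold(0.15); print('%.1f'%rd(),end=' ')
o=st();print(toJ(o['tcp_pos']).round(1))
E
```

```text
31.07 -79 [-79.    0.8  39. ] push 3.4
31.32 -78 [-78.    0.8  39. ] push 3.5
31.57 -77 [-76.9   0.8  39. ] push 3.2
31.82 -76 [-75.8   0.8  39. ] push 2.2
32.07 -75 [-74.8   0.8  39. ] push 3.2
32.32 -74 [-73.8   0.8  39. ] push 2.8
32.57 -73 [-72.8   0.8  39. ] push 2.9
32.82 -72 [-71.8   0.8  39. ] push 3.2
33.07 -71 [-70.8   0.8  39. ] push 2.1
33.32 -70 [-69.8   0.8  39. ] push 3.0
33.57 -69 [-68.8   0.8  39. ] push 3.4
33.82 -68 [-67.8   0.8  39. ] push 3.4
34.07 -67 [-66.8   0.8  39. ] push 3.2
34.32 -66 [-65.8   0.8  39. ] push 2.8
34.57 -65 [-64.8   0.8  39. ] push 2.8
34.82 -64 [-63.8   0.8  39. ] push 3.1
35.07 -63 [-62.8   0.8  39. ] push 3.0
35.32 -62 [-61.8   0.8  39. ] push 3.5
35.57 -61 [-60.8   0.8  39. ] push 2.6
35.82 -60 [-59.8   0.8  39. ] push 2.6
36.07 -59 [-58.8   0.8  39. ] push 3.3
36.32 -58 [-57.8   0.9  39. ] push 2.7
36.57 -57 [-56.8   0.8  39. ] push 3.1
36.82 -56 [-55.8   0.8  39. ] push 2.5
37.07 -55 [-54.8   0.8  39. ] push 3.0
37.32 -54 [-53.8   0.8  39. ] push 2.4
37.57 -53 [-52.8   0.9  39. ] push 2.9
37.82 -52 [-51.8   0.9  39. ] push 3.3
38.07 -51 [-50.8   0.8  39. ] push 3.4
38.32 -50 [-49.8   0.8  39. ] push 2.2
38.57 -49 [-48.8   0.8  39. ] push 3.1
38.82 -48 [-47.8   0.8  39. ] push 3.4
39.07 -47 [-46.8   0.8  39. ] push 3.1
39.32 -46 [-45.8   0.8  39. ] push 2.9
39.57 -45 [-44.8   0.8  39. ] push 3.5
39.82 -44 [-43.8   0.8  39. ] push 3.3
40.07 -43 [-42.8   0.8  39. ] push 3.3
40.32 -42 [-42.7   0.8  39. ] push 4.8
40.67 -41.5 [-42.6   0.8  39. ] push 6.4
41.02 -41.0 [-42.6   0.8  39. ] push 7.0
41.37 -40.5 [-42.6   0.8  39. ] push 8.4
41.72 -40.0 [-42.5   0.8  39. ] push 9.0
42.07 -39.5 [-42.5   0.8  38.9] push 10.3
9.8 9.8 9.9 9.9 10.4 9.6 9.9 9.9 t 44.17 [ 575.6 -248.8   38.9] F [-9.99 -1.2   3.52] M [-0.1   2.38  0.06] g 0.009
[-42.5   0.8  38.9]
```

Contact came at TCP x = -42.7, so the leading end is near 117, inside the 90 to 120 range. The press held steady at 9.9 N, about 7 N over drag. Now I back off.

```bash
python3 - <<'E'
from h import *
robot.servo_line(J(-44,0.8,39),feed=10); robot.servo_line(J(-65,0.8,39),feed=60); st()
save('wrist7.png',viewer.read_camera('wrist'))
robot.servo_line(J(-90,0.8,39),feed=120)
robot.servo_line(J(-90,0.8,190),feed=200); robot.hold(0.2); st()
save('wrist8.png',viewer.read_camera('wrist'));im=viewer.read_camera('side'); save('side8.png',cv2.resize(im[60:260,230:460],None,fx=3,fy=3,interpolation=cv2.INTER_CUBIC))
for d in viewer.pinpoint('coupon','wrist')[:2]: 
  w=towld('wrist',d['at']); print(d['confidence'],w.round(1),toJ(w).round(1))
E
```

```text
t 45.27 [ 553.9 -255.6   39.2] F [-0.2  -0.01  0.2 ] M [0.05 0.05 0.01] g -0.000
t 46.78 [ 529.5 -262.2  188.7] F [ 0.53 -0.37 -0.45] M [0.07 0.12 0.01] g 0.001
0.62 [ 655.6 -229.4   44. ] [39.7 -3.8 44. ]
0.37 [424.5   3.8   5. ] [-114.2  286.3    5. ]
```

View pics/wrist8.png

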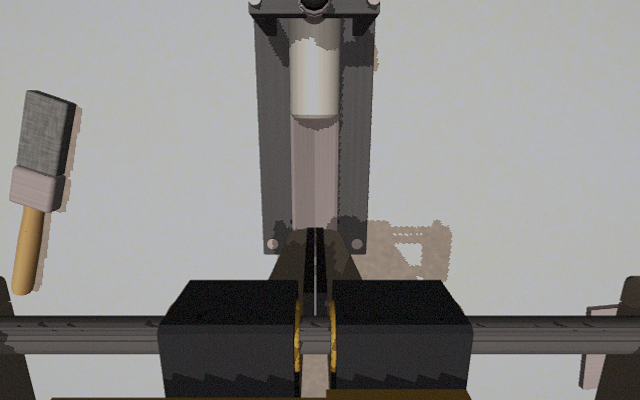

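View pics/side8.png

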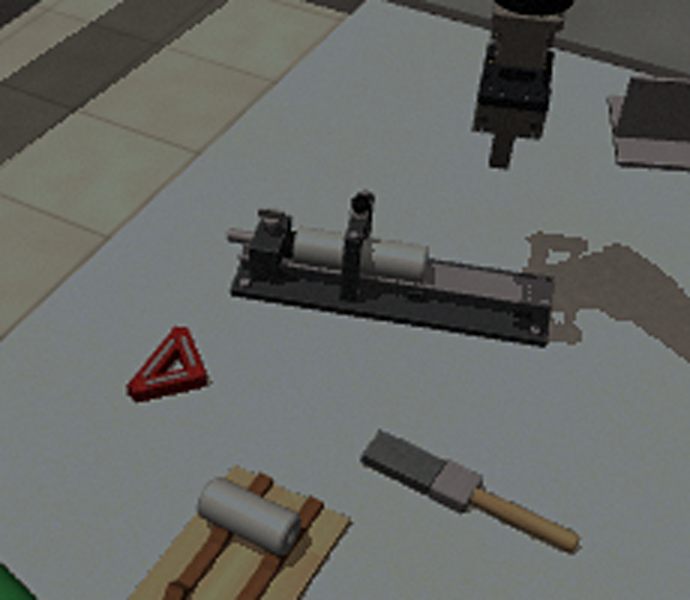

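The side view shows the tube under the bridge with its end at the stop's black tip (about 292,245 in the crop). The wrist view has its tail at (314,118), straight in the groove. The magnet, brush and short tube look untouched. Handing in.

```bash
python3 - <<'E'
from h import *
print(toJ(ray('wrist',314,118,62)).round(1))
robot.job_done()
E
```

```text
[-33.5   1.2  62. ]
the job is handed in; nothing more can be done
```

The long tube is in the jig's V-groove, under the hold-down and pressed home against the stop rod. I handed the job in at about 47 s; no verdict is reported.

- **Picking and placing:** I took the long grey tube from the rack and laid it in the groove with its centre at about jig x = -62 mm. I let go of it there, then pushed it from behind with the fingers shut.
- **Sliding in:** The hold-down bump peaked at about 5.4 N. After that the drag was steady at about 3 N, slightly below the 4 to 14 N you gave.
- **Seating:** The tube met the rod with its leading end at about x = 117 mm, within the expected 90 to 120 mm. I held a steady push of about 10 N for 2 s, roughly 7 N on the stop. The fingers moved only about 0.2 mm during the press, so I saw no sign of the rod slipping.
- **Last checks:** After backing off, the wrist force was about zero and the arm was clear. The tail measured x = -33.5 mm, which agrees with the contact point. The pictures show the tube straight in the groove, and the short coupon, magnet and brush apparently unmoved.
- **Disagreement:** The network's last fix put the tube at x = 39.7 mm, y = -3.8 mm with confidence 0.62, while the picture of the tail gave y = +1.2 mm. I trusted the picture, because the bridge hides part of the tube.
- **Not measured:** I had no way to read the force still on the rod after letting go.

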